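Nest the wooden bowls on the trivet

TASK

Put the three wooden bowls away as one nested stack on the round cork trivet: first stand the largest bowl upright on the trivet with its whole foot on the cork, then set the middle bowl inside it, and last the small bowl inside the middle one, each sitting flat on the floor of the bowl below. Set each bowl down rather than letting it drop, and leave the garlic, the seasoning jar, the brown cup and the candle box where they are.

Things in the scene. Friction and masses are not known exactly. Their poses are not given: they have to be found in the camera images.
- large_bowl: The widest and lowest of three open, empty bowls of the same plain wood: 140 mm across the rim, 116 mm across the foot, 58 mm high. Walls 7 mm thick, flaring; inner floor 8 mm above the underside. Origin: centre of the underside; z up. Stands upright and loose on the table; no handle.
- middle_bowl: The middle one of three open, empty bowls of the same plain wood: 110 mm across the rim, 86 mm across the foot, 64 mm high. Walls 7 mm thick, flaring; inner floor 8 mm above the underside. Origin: centre of the underside; z up. Stands upright and loose on the table; no handle.
- small_bowl: The narrowest and tallest of three open, empty bowls of the same plain wood: 80 mm across the rim, 60 mm across the foot, 70 mm high. Walls 7 mm thick, flaring; inner floor 8 mm above the underside. Origin: centre of the underside; z up. Stands upright and loose on the table; no handle. Nested, each bowl has 7 to 10 mm of play all round and its rim stands 14 mm above the next.
- trivet: Flat round cork trivet, 170 mm across and 8 mm thick, fixed to the table. Origin: centre of its underside, on the table top.
- garlic: Whole garlic bulb, 53 mm across and 52 mm high; loose bystander. Origin: centre of its underside.
- seasoning_jar: Small glass seasoning jar with a pale cap, 44 mm across and 109 mm high; loose bystander. Origin: centre of its underside.
- brown_cup: Dark brown glazed cup without handle, 72 mm across and 67 mm high; loose bystander, not part of the set. Origin: centre of its underside.
- candle_box: Flat cardboard box, 56 x 85 x 24 mm; loose bystander. Origin: centre of its underside.
Mind the look-alikes: they are no part of the job. What is shaped like the small_bowl but purple or yellow is not meant.

How it is judged:
On the way, in this order (a step that is already met when the one before it is completed fails the run):
1. the largest bowl stands released on the trivet, the other two not in it (horizontal distance between large_bowl and trivet below 0.027 m and z of large_bowl in the frame of trivet between 0.004 and 0.013 m and angle between large_bowl's own z axis and vertical below 0.08 rad and contact force between the fingers and large_bowl below 0.1 N and horizontal distance between each of middle_bowl, small_bowl and large_bowl above 0.07 m), for 0.2 s.
2. the middle bowl sits released inside the largest, on the trivet (horizontal distance between large_bowl and trivet below 0.027 m and z of large_bowl in the frame of trivet between 0.004 and 0.013 m and angle between each of large_bowl, middle_bowl's own z axis and vertical below 0.08 rad and horizontal distance between middle_bowl and large_bowl below 0.016 m and z of middle_bowl in the frame of large_bowl between 0.004 and 0.013 m and contact force between the fingers and middle_bowl below 0.1 N), for 0.2 s.
3. the small bowl sits released inside the middle bowl (horizontal distance between large_bowl and trivet below 0.027 m and z of large_bowl in the frame of trivet between 0.004 and 0.013 m and angle between each of large_bowl, middle_bowl, small_bowl's own z axis and vertical below 0.08 rad and horizontal distance between middle_bowl and large_bowl below 0.016 m and z of middle_bowl in the frame of large_bowl between 0.004 and 0.013 m and horizontal distance between small_bowl and middle_bowl below 0.016 m and z of small_bowl in the frame of middle_bowl between 0.004 and 0.013 m and contact force between the fingers and small_bowl below 0.1 N), for 0.2 s.
At the end, for the whole second after the job is handed in: Large bowl upright on the trivet (centres within 27 mm), middle bowl flat inside it, small bowl flat inside the middle one (centres within 16 mm of the bowl below, underside 4 to 13 mm above that bowl's, tilts under 0.08 rad); all released and at rest (all of step 3 and contact force between the fingers and large_bowl below 0.1 N and contact force between the fingers and middle_bowl below 0.1 N and linear speed of each of large_bowl, middle_bowl, small_bowl below 0.03 m/s); the robot touches nothing.
It fails at once if a bowl is dropped (falls faster than 0.7 m/s with the gripper off it, about 25 mm of free fall) ((linear speed of large_bowl above 0.7 m/s and contact force between the fingers and large_bowl below 0.1 N) or (linear speed of middle_bowl above 0.7 m/s and contact force between the fingers and middle_bowl below 0.1 N) or (linear speed of small_bowl above 0.7 m/s and contact force between the fingers and small_bowl below 0.1 N)).
It fails at once if a bystander is shifted by more than 40 mm (distance of any of garlic, seasoning_jar, brown_cup, candle_box from where it was at the start of the episode above 0.04 m).
It fails at once if a bystander is knocked over (angle between any of garlic, seasoning_jar, brown_cup, candle_box's own z axis and vertical above 0.6 rad).
It also fails if it takes over 64 s, if anything falls off the work surface, if the arm or the gripper's body presses on something with over 40 N, if the wrist force passes 120 N, or if a joint passes its speed limit or range.

ROBOT

A 6-joint arm with a two-finger parallel gripper is mounted at the origin on a cart in front of the work surface, level with it; the furniture and walls round the work are solid. World frame = base frame: x ahead of the robot, y to its left, z up, the work surface at z = 0. Lengths are in m, angles in rad, forces in N, time in s.
With the tool pointing down it reaches from about 0.35 to 0.975 m from the base axis. Payload 7.1 kg.
Tool frame: the origin (TCP) lies at the very end of the fingers, on their centre line; the grasp point (between the pads) lies 19 mm behind it; z points along the fingers, y is the line along which they close (so a half turn about z gives the same grasp; the last joint's range is limited). The gripper opens to 88 mm and grips with 3 to 60 N. Pads are 20 mm wide; open, the fingers measure 115 mm over their backs; the gripper's body (75 mm by 178 mm) begins 61 mm behind the grasp point.
Start: joints at [-1.161, 0.423, 1.63, -0, 1.089, -0.019], TCP at [0.26, -0.568, 0.223] pointing down, gripper open.
Joint ranges: [-3, 3], [-0.9, 2.11], [0.09, 2.58], [-1.31, 4.45], [0.11, 2.69], [-2.54, 2.54]. Speed limits (rad/s): [2.39, 2.39, 3.01, 3.14, 3.14, 3.14].

INTERFACE

Orientations are given as a unit quaternion [w, x, y, z].
In Python, from plant import r gives the robot as it stands.
- The arm moves only by the tool play_rows, never from a script. Its argument "commands" is one flat list of numbers, 5 for each row, row after row: the opening, from 0 (shut) to 1 (fully open), then the shift along the tool's x, y, z in mm, then the turn about the tool's z in rad. In form: [hand, tx, ty, tz, twist, hand, tx, ty, tz, twist, ...]. A call has 1 to 12 rows; each row is the pose to reach, as a shift and turn from the pose commanded when the call began, along the tool's axes at that moment; what a row does not reach only later rows make up. A row lasts 1/10 s, in which the tool goes at most 50 mm and 8.59 degrees, less where a joint would pass 70% of its speed; a pose out of reach is approached as far as the arm can. A call with a gripper value outside its range is refused whole. The fingers move at their own pace and stop on an object; "force" is the grip in N (left out, the last holds). Time passes only in rows, so rows that repeat a pose let the fingers close. It gives the time, the measured TCP pose, the force, the opening and the grip force at its end, in the units of the state.
- r.sense(): the state, without advancing time (a new reading comes with each control period).
- r.camera(name): name is "scene" or "top" or "wrist"; returns the picture (480x640x3 uint8, blue, green, red); there is no depth.
- r.camera_model(name): a dict with "camera_matrix" (3x3 intrinsics, pixels), "cam_to_world" (4x4, takes a point from camera to world coordinates). Camera axes: x right, y down, z forward; pixel columns grow to the right and rows downward; lengths in m; the calibration is good to about 2 mm. A picture is of the moment at which its call begins: read the wrist's pose just before it. camera_model takes no time and is no camera call; for the wrist camera it gives the pose at the moment of the call.
- r.finish_job(): hands the job in; it is judged then, once.
The state is a dict: "t": time; "joints": joint angles; "joint_velocities": joint speeds; "joint_efforts": joint torques, N m; "eef_pos": TCP position; "tool_rot": TCP orientation; "force": force on the tool from outside, world axes, zero at the start; "torque": the same for the moment, N m; "finger_gap": finger opening in m; "grasp_force": force on a finger pad.
Only numpy, scipy, OpenCV 4.12 (cv2) and the standard library are available. Lean on these libraries where they do the work, as an engineer would, in place of code of your own. Each camera call takes 0.05 s, during which the arm holds its last target. There are 200 camera calls.

## Working session

There is one attempt and no reset: what is moved stays moved. The work goes in short steps, Python scripts to look and compute and a tool call to move; the robot and the scene stay as the last step left them, time stands still between calls to the robot, and variables do not carry over. Pictures are saved under pics/ and viewed, at most 14 in all, crops included, and the job is handed in when it is done.

Besides the shell and the picture viewer there is one more tool, called after ">>>" in YAML: its name, and indented under it one key for each argument. play_rows: Moves the arm, as the interface text tells. Its arguments: {"type":"object","properties":{"commands":{"type":"array","items":{"type":"number"}},"force":{"type":"number"}},"required":["commands"]}

```bash
mkdir -p pics; python3 - <<'E'
from plant import r
import cv2,numpy as np
for n in("scene","top"):
    cv2.imwrite(f"pics/{n}0.png",r.camera(n)); m=r.camera_model(n); print(n,np.round(m["camera_matrix"],1).tolist(),np.round(m["cam_to_world"],3).tolist())
s=r.sense();print(s["t"],s["eef_pos"],s["tool_rot"],s["finger_gap"])
E
```

```text
scene [[503.7, 0.0, 332.1], [0.0, 503.7, 237.6], [0.0, 0.0, 1.0]] [[-0.727, -0.333, 0.601, -0.272], [-0.687, 0.354, -0.635, 0.855], [-0.002, -0.874, -0.486, 0.653], [0.0, 0.0, 0.0, 1.0]]
top [[507.9, 0.0, 324.6], [0.0, 507.9, 239.8], [0.0, 0.0, 1.0]] [[-0.014, -0.991, 0.135, 0.35], [-1.0, 0.013, -0.013, 0.045], [0.011, -0.135, -0.991, 1.261], [0.0, 0.0, 0.0, 1.0]]
0.1 [ 0.25967035 -0.56798136  0.2220187 ] [-6.31705828e-04  9.77104434e-01  2.12759269e-01 -1.40086408e-04] 0.0876859324263016
```

View pics/top0.png

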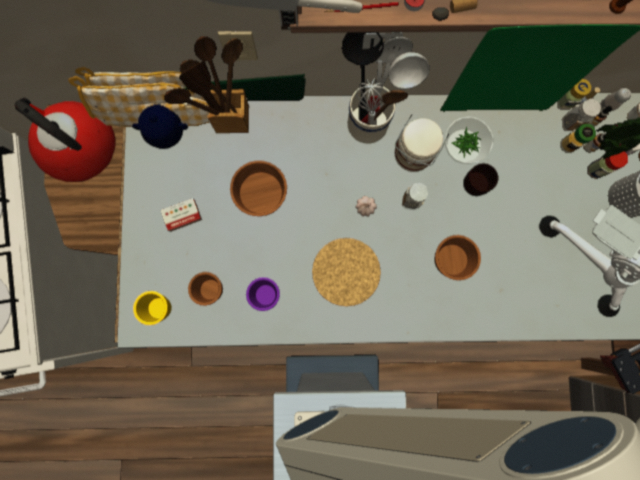

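View pics/scene0.png

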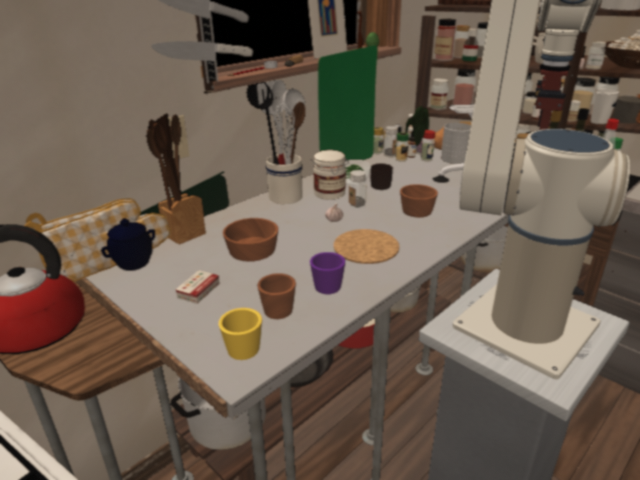

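The top view shows the large bowl at (259,188), the middle at (458,257), the small at (205,289) and the trivet at (346,271). Bystanders are the garlic (366,205), jar (416,195), cup (481,179) and candle box (182,214). The scene view confirms these. Next I measure the rims.

```bash
cat > h.py <<'E'
import cv2,numpy as np
from plant import r
def ray(m,uv,z):
    K=m["camera_matrix"];T=np.array(m["cam_to_world"])
    d=(T[:3,:3]@np.linalg.solve(K,np.c_[np.atleast_2d(uv),np.ones(len(np.atleast_2d(uv)))].T)).T
    o=T[:3,3]; return o+d*((z-o[2])/d[:,2])[:,None]
def circ(p):
    A=np.c_[2*p[:,:2],np.ones(len(p))];s=np.linalg.lstsq(A,(p[:,:2]**2).sum(1),rcond=None)[0]
    return s[:2],np.sqrt(s[2]+s[0]**2+s[1]**2)
E
python3 - <<'E'
from h import *
im=cv2.imread("pics/top0.png");m=r.camera_model("top")
hsv=cv2.cvtColor(im,cv2.COLOR_BGR2HSV)
for n,c,z in(("large",(259,188),.058),("middle",(458,257),.064),("small",(205,289),.070),("trivet",(346,271),.008),("garlic",(366,205),.03),("jar",(416,195),.109),("cup",(481,179),.067),("box",(182,214),.024),("purple",(263,294),.07)):
    w=np.zeros(im.shape[:2],np.uint8);cv2.circle(w,c,40,255,-1)
    if n in("large","middle","small","trivet","purple"):
        k=((hsv[...,1]>90)&(w>0)).astype(np.uint8)
        k=cv2.morphologyEx(k,cv2.MORPH_OPEN,np.ones((3,3)))
        l,lab,st,ce=cv2.connectedComponentsWithStats(k); i=1+np.argmax(st[1:,4])
        cs=max(cv2.findContours((lab==i).astype(np.uint8),0,1)[0],key=len)
        h=cv2.convexHull(cs)[:,0].astype(float)
        p=ray(m,h,z); o,R=circ(p); print(n,o.round(4),R.round(4))
    else: print(n,ray(m,[c],z)[0].round(3))
E
```

```text
large [0.6429 0.1878] 0.0684
middle [ 0.4674 -0.2861] 0.0539
small [0.4017 0.3102] 0.0388
trivet [ 0.4414 -0.0235] 0.0837
garlic [ 0.603 -0.075  0.03 ]
jar [ 0.609 -0.184  0.109]
cup [ 0.656 -0.352  0.067]
box [0.587 0.379 0.024]
purple [0.3875 0.1757] 0.0382
```

```bash
cat >> h.py <<'E'
from scipy.spatial.transform import Rotation as Ro
def go(x,y,z,yaw=90):
    s=r.sense();q=s["tool_rot"];R=Ro.from_quat([q[1],q[2],q[3],q[0]]).as_matrix()
    d=R.T@(np.array([x,y,z])-s["eef_pos"])*1000
    a=np.arctan2(R[1,0],R[0,0]);t=-(np.radians(yaw)-a);t=(t+np.pi/2)%np.pi-np.pi/2
    print("shift",d.round(1),"twist",round(t,3),"pos",np.round(s["eef_pos"],4),"gap",round(s["finger_gap"],4),"gf",round(s["grasp_force"],1),"F",np.round(s["force"],1),"t",s["t"])
E
python3 -c "
from h import *
go(.7095,.188,.2)"
```

```text
shift [ 723.4 -500.5   22.7] twist -1.142 pos [ 0.2597 -0.568   0.222 ] gap 0.0877 gf 0.0 F [-0.4 -0.2 -0.1] t 0.1
```

>>> play_rows:
  commands: [1, 723, -500, 22, -1.142, 1, 723, -500, 22, -1.142, 1, 723, -500, 22, -1.142, 1, 723, -500, 22, -1.142, 1, 723, -500, 22, -1.142, 1, 723, -500, 22, -1.142, 1, 723, -500, 22, -1.142, 1, 723, -500, 22, -1.142, 1, 723, -500, 22, -1.142, 1, 723, -500, 22, -1.142, 1, 723, -500, 22, -1.142, 1, 723, -500, 22, -1.142]
  force: 30

```text
t: 1.3
eef_pos: [0.5672, -0.051, 0.2074]
tool_rot: [-0.0, 0.707, 0.707, -0.0]
force: [0.8, -1.0, -0.7]
finger_gap: 0.0875
grasp_force: 0.0
```

```bash
python3 -c "
from h import *
go(.7095,.188,.16)"
```

```text
shift [239.  142.3  47.4] twist 0.0 pos [ 0.5672 -0.051   0.2074] gap 0.0875 gf 0.0 F [ 0.8 -1.  -0.7] t 1.3
```

>>> play_rows:
  commands: [1, 239, 142, 47, 0, 1, 239, 142, 47, 0, 1, 239, 142, 47, 0, 1, 239, 142, 47, 0, 1, 239, 142, 47, 0, 1, 239, 142, 47, 0, 1, 239, 142, 47, 0]

```text
t: 2.0
eef_pos: [0.7093, 0.1899, 0.1588]
tool_rot: [-0.0, 0.706, 0.708, -0.0]
force: [0.1, -0.5, 0.5]
finger_gap: 0.0876
grasp_force: 0.0
```

```bash
python3 -c "
from h import *
m=r.camera_model('wrist');cv2.imwrite('pics/w1.png',r.camera('wrist'));go(.7095,.188,.033)
K=m['camera_matrix'];T=np.linalg.inv(m['cam_to_world'])
for c in((.643,.188),(.713,.188),(.643,.258),(.573,.188)):
  p=T@np.r_[c,.058,1];p=K@p[:3];print((p[:2]/p[2]).round())
"
```

```text
shift [  0.3   1.3 126.1] twist 0.003 pos [0.7084 0.1877 0.1591] gap 0.0878 gf 0.0 F [ 0.3 -0.7  0.7] t 2.05
[226. 247.]
[330. 247.]
[219. 139.]
[121. 246.]
```

View pics/w1.png

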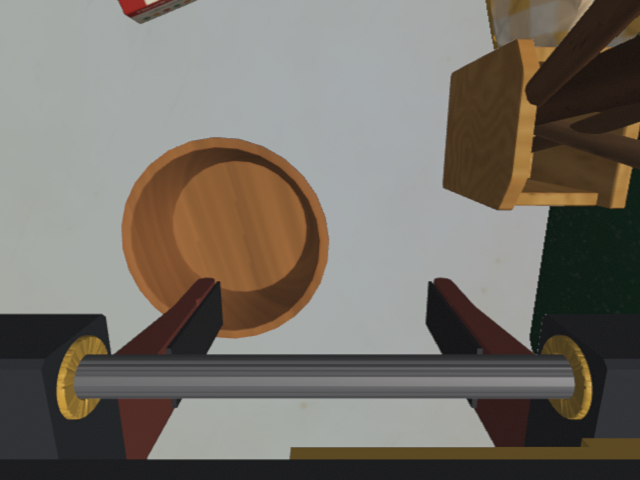

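The bowl is where predicted: rim spans columns 121–328 and rows 137–338, centre about (225,238). The fingers straddle its right rim, so I descend and grip.

>>> play_rows:
  commands: [0.6, 2, 0, 45, 0, 0.6, 2, 0, 90, 0, 0.6, 2, 0, 115, 0, 0.6, 2, 0, 126, 0, 0.6, 2, 0, 126, 0, 0, 2, 0, 126, 0, 0, 2, 0, 126, 0, 0, 2, 0, 126, 0, 0, 2, 0, 126, 0, 0, 2, 0, 126, 0, 0, 2, 0, 126, 0, 0, 2, 0, 126, 0]
  force: 25

```text
t: 3.25
eef_pos: [0.7084, 0.1882, 0.0352]
tool_rot: [-0.0, 0.707, 0.707, -0.0]
force: [-1.6, 0.4, 5.4]
finger_gap: 0.0115
grasp_force: 24.4
```

>>> play_rows:
  commands: [0, 0, 0, -10, 0, 0, 0, 0, -25, 0, 0, 0, 0, -45, 0, 0, 0, 0, -65, 0, 0, 0, 0, -80, 0, 0, 0, 0, -80, 0]

```text
t: 3.85
eef_pos: [0.7109, 0.1885, 0.1186]
tool_rot: [0.002, 0.707, 0.707, 0.003]
force: [-0.0, 0.6, -2.4]
finger_gap: 0.0088
grasp_force: 25.3
```

```bash
python3 -c "
from h import *
cv2.imwrite('pics/s2.png',r.camera('scene')[150:350,150:450]);go(.508,-.0235,.113)
"
```

```text
shift [-211.7 -201.8    2.9] twist 0.0 pos [0.7098 0.1882 0.1167] gap 0.0085 gf 25.3 F [ 0.4 -0.  -3.2] t 3.9
```

View pics/s2.png

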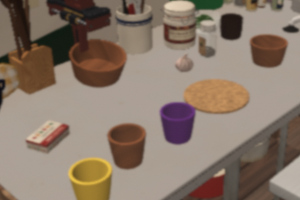

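The bowl hangs in the gripper at about (95,60) of the crop, nearly level. I carry it to the trivet at (215,95).

>>> play_rows:
  commands: [0, -15, -14, 0, 0, 0, -45, -42, 0, 0, 0, -80, -75, 0, 0, 0, -115, -108, 0, 0, 0, -150, -141, 0, 0, 0, -180, -170, 0, 0, 0, -202, -191, 0, 0, 0, -214, -202, 0, 0, 0, -214, -202, 15, 0, 0, -214, -202, 30, 0, 0, -214, -202, 35, 0, 0, -214, -202, 35, 0]

```text
t: 5.1
eef_pos: [0.5065, -0.0257, 0.0788]
tool_rot: [-0.001, 0.707, 0.707, -0.001]
force: [0.4, 0.2, -1.9]
finger_gap: 0.009
grasp_force: 25.3
```

```bash
python3 -c "
from h import *
cv2.imwrite('pics/s3.png',cv2.resize(r.camera('scene')[170:290,270:450],None,fx=3,fy=3));go(.507,-.026,.043)
"
```

```text
shift [-0.3  0.1 36.4] twist 0.0 pos [ 0.5069 -0.0257  0.0794] gap 0.0086 gf 25.3 F [-0.4  0.  -2.6] t 5.15
```

View pics/s3.png

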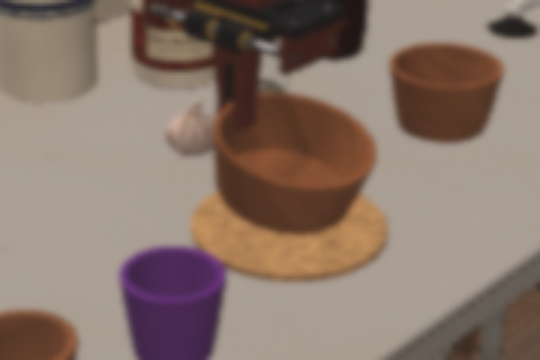

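The bowl hangs tilted over the trivet with its near side low, as expected. I lower it gently with a softer grip.

>>> play_rows:
  commands: [0, 0, 0, 6, 0, 0, 0, 0, 12, 0, 0, 0, 0, 18, 0, 0, 0, 0, 24, 0, 0, 0, 0, 24, 0]
  force: 15

```text
t: 5.65
eef_pos: [0.5073, -0.026, 0.0554]
tool_rot: [0.0, 0.707, 0.707, 0.0]
force: [4.0, -0.2, 3.3]
finger_gap: 0.01
grasp_force: 15.8
```

Touching; lower further, then open slowly.

>>> play_rows:
  commands: [0, 0, 0, 4, 0, 0, 0, 0, 8, 0, 0, 0, 0, 12, 0, 0, 0, 0, 12, 0, 0.16, 0, 0, 12, 0, 0.2, 0, 0, 12, 0, 0.24, 0, 0, 12, 0, 0.3, 0, 0, 12, 0, 0.4, 0, 0, 12, 0, 0.5, 0, 0, 12, 0, 0.5, 0, 0, 12, 0]
  force: 6

```text
t: 6.75
eef_pos: [0.5067, -0.026, 0.0437]
tool_rot: [-0.0, 0.707, 0.707, -0.0]
force: [0.4, 0.4, -1.0]
finger_gap: 0.0434
grasp_force: 0.0
```

>>> play_rows:
  commands: [0.5, 0, 0, -20, 0, 0.5, 0, 0, -60, 0, 0.5, 0, 0, -105, 0, 0.5, 0, 0, -150, 0, 0.5, 0, 0, -150, 0]

```text
t: 7.25
eef_pos: [0.5104, -0.0263, 0.1994]
tool_rot: [0.004, 0.707, 0.707, 0.003]
force: [0.5, 0.3, 0.5]
finger_gap: 0.044
grasp_force: 0.0
```

```bash
cat >> h.py <<'E'
def rim(n,c,R,z,f=None):
    m=r.camera_model(n);im=r.camera(n)
    if f: cv2.imwrite(f,im)
    hsv=cv2.cvtColor(im,cv2.COLOR_BGR2HSV);T=np.linalg.inv(m["cam_to_world"])
    a=np.linspace(0,2*np.pi,60);P=np.c_[c[0]+R*np.cos(a),c[1]+R*np.sin(a),0*a+z,0*a+1]@T.T
    p=P[:,:3]@np.array(m["camera_matrix"]).T;p=(p[:,:2]/p[:,2:])
    return p.round(1),im
E
python3 -c "
from h import *
p,im=rim('top',(.4414,-.0235),.07,.066)
cv2.polylines(im,[p.astype(int)],True,(255,0,0),1)
a,im2=rim('scene',(.4414,-.0235),.07,.066)
cv2.polylines(im2,[a.astype(int)],True,(255,0,0),1)
cv2.imwrite('pics/c4.png',np.hstack([cv2.resize(im[200:340,260:430],(510,420)),cv2.resize(im2[190:290,300:430],(390,420))])[:, :800]);go(.519,-.286,.16)
"
```

```text
shift [-260.    11.7   34.7] twist -0.0 pos [ 0.5072 -0.026   0.1946] gap 0.0437 gf 0.0 F [-0.8  0.2 -0.3] t 7.35
```

View pics/c4.png

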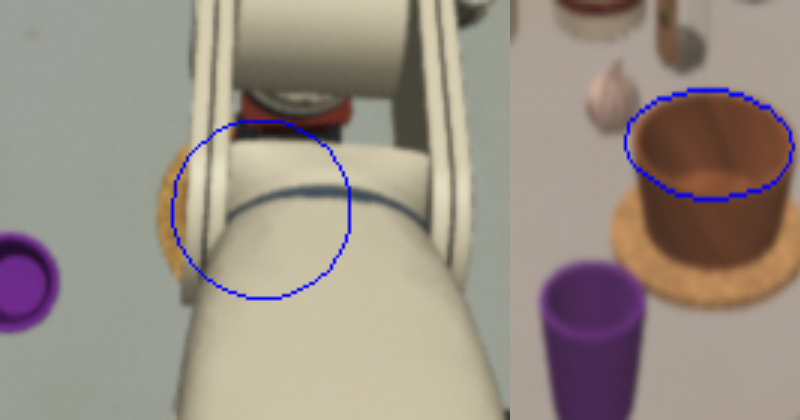

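The bowl stands upright on the cork, released and about centred. Next is the middle bowl.

>>> play_rows:
  commands: [0.5, -50, 11, 0, 0, 0.5, -100, 11, 0, 0, 0.5, -150, 11, 10, 0, 0.5, -200, 11, 20, 0, 0.5, -240, 11, 35, 0, 0.5, -260, 11, 35, 0, 0.5, -260, 11, 35, 0]

```text
t: 8.05
eef_pos: [0.5165, -0.2875, 0.1567]
tool_rot: [-0.002, 0.708, 0.706, -0.0]
force: [-0.2, 0.2, 0.5]
finger_gap: 0.0442
grasp_force: 0.0
```

```bash
python3 -c "
from h import *
m=r.camera_model('wrist');w=r.camera('wrist');go(.518,-.286,.052)
K=m['camera_matrix'];T=np.linalg.inv(m['cam_to_world'])
a=np.linspace(0,6.28,60);P=np.c_[.4674+.055*np.cos(a),-.2861+.055*np.sin(a),0*a+.064,0*a+1]@T.T;p=P[:,:3]@K.T;p=p[:,:2]/p[:,2:]
cv2.polylines(w,[p.astype(int)],True,(255,0,0),1)
t=r.camera('top');cv2.imwrite('pics/t5r.png',t)
p,_=rim('top',(.4414,-.0235),.07,.066);cv2.polylines(t,[p.astype(int)],True,(255,0,0),1)
cv2.imwrite('pics/c5.png',np.hstack([cv2.resize(w,(440,330)),cv2.resize(t[190:350,260:430],(350,330))]))
"
```

```text
shift [ -0.2   1.4 105.3] twist -0.002 pos [ 0.5168 -0.286   0.1573] gap 0.0439 gf 0.0 F [-0.1 -0.6 -0.1] t 8.1
```

View pics/c5.png

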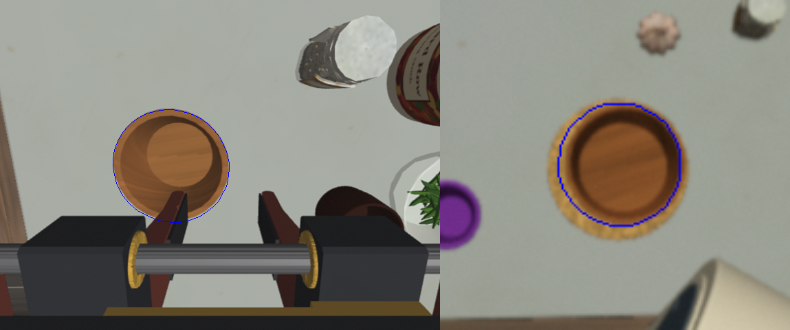

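The middle bowl's outline matches the prediction. The large bowl is about 3 px right of the trivet centre. I descend and grip 12 mm deep.

>>> play_rows:
  commands: [0.5, 0, 1, 45, 0, 0.5, 0, 1, 85, 0, 0.5, 0, 1, 105, 0, 0.5, 0, 1, 105, 0, 0, 0, 1, 105, 0, 0, 0, 1, 105, 0, 0, 0, 1, 105, 0, 0, 0, 1, 105, 0, 0, 0, 1, 105, 0]
  force: 25

```text
t: 9.1
eef_pos: [0.5188, -0.2862, 0.0545]
tool_rot: [0.0, 0.707, 0.707, -0.0]
force: [-2.6, 0.2, 7.9]
finger_gap: 0.0087
grasp_force: 24.1
```

```bash
python3 - <<'E'
from h import *
im=cv2.imread("pics/t5r.png");hsv=cv2.cvtColor(im,cv2.COLOR_BGR2HSV);m=r.camera_model("top")
print("cork",hsv[299:303,325:332].reshape(-1,3).mean(0),"rimL",hsv[268:272,322:325].reshape(-1,3).mean(0),"floor",hsv[270,345])
w=np.zeros(im.shape[:2],np.uint8);cv2.circle(w,(346,271),38,255,-1)
k=((hsv[...,0]<15)&(hsv[...,1]>90)&(w>0)).astype(np.uint8)
k=cv2.morphologyEx(k,cv2.MORPH_OPEN,np.ones((5,5)))
c=max(cv2.findContours(k,0,1)[0],key=len);h=cv2.convexHull(c)[:,0].astype(float)
print(circ(ray(m,h,.066)))
go(.4414+.043,-.03,.13)
E
```

```text
cork [ 24.5         79.78571429 160.5       ] rimL [ 12.33333333 182.41666667  89.33333333] floor [ 13 174 117]
(array([ 0.44261237, -0.02921667]), np.float64(0.06766141000150237))
shift [256.2 -34.3 -75.6] twist 0.0 pos [ 0.5188 -0.2862  0.0545] gap 0.0087 gf 24.1 F [-2.6  0.2  7.9] t 9.1
```

>>> play_rows:
  commands: [0, 0, 0, -8, 0, 0, 0, 0, -20, 0, 0, 0, 0, -40, 0, 0, 0, 0, -65, 0, 0, 0, 0, -90, 0, 0, 0, 0, -110, 0, 0, 0, 0, -115, 0, 0, 0, 0, -115, 0]
  force: 30

```text
t: 9.9
eef_pos: [0.5192, -0.2862, 0.1698]
tool_rot: [0.001, 0.707, 0.707, 0.0]
force: [-0.2, -1.2, -1.1]
finger_gap: 0.0075
grasp_force: 30.2
```

```bash
python3 -c "
from h import *
go(.4426+.044,-.0292,.165)"
```

```text
shift [257.  -32.6   4.5] twist -0.0 pos [ 0.5192 -0.2862  0.1698] gap 0.0075 gf 30.2 F [-0.2 -1.2 -1.1] t 9.9
```

>>> play_rows:
  commands: [0, 12, -2, 0, 0, 0, 40, -5, 0, 0, 0, 75, -10, 0, 0, 0, 115, -15, 0, 0, 0, 155, -20, 0, 0, 0, 190, -25, 0, 0, 0, 220, -29, 0, 0, 0, 243, -32, 0, 0, 0, 257, -33, 0, 0, 0, 257, -33, 0, 0, 0, 257, -33, 0, 0]

```text
t: 11.0
eef_pos: [0.4856, -0.0291, 0.1683]
tool_rot: [-0.0, 0.707, 0.707, -0.0]
force: [0.0, 0.8, -0.9]
finger_gap: 0.0075
grasp_force: 30.2
```

```bash
python3 -c "
from h import *
cv2.imwrite('pics/c6.png',np.hstack([cv2.resize(r.camera('wrist'),(440,330)),cv2.resize(r.camera('scene')[150:300,290:450],(352,330))]));go(.4866,-.0292,.068)
"
```

```text
shift [  0.6   0.8 100.5] twist -0.001 pos [ 0.4858 -0.0298  0.1685] gap 0.0073 gf 30.2 F [-0.4 -0.5 -1.6] t 11.1
```

View pics/c6.png

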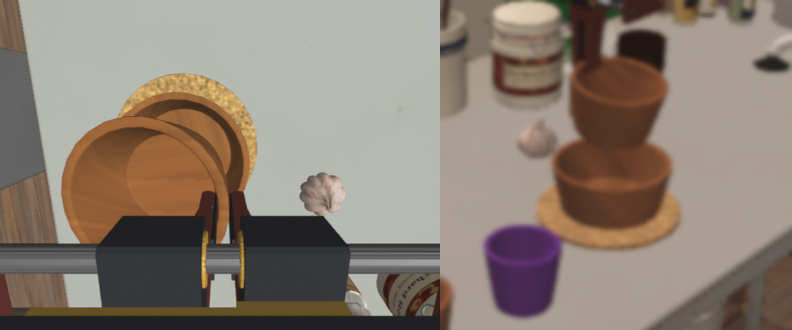

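The tilted middle bowl hangs centred over the large one. Lowering.

>>> play_rows:
  commands: [0, 0, 0, 15, 0, 0, 0, 0, 35, 0, 0, 0, 0, 55, 0, 0, 0, 0, 68, 0, 0, 0, 0, 74, 0, 0, 0, 0, 78, 0, 0, 0, 0, 81, 0, 0, 0, 0, 84, 0, 0, 0, 0, 84, 0]

```text
t: 12.0
eef_pos: [0.4858, -0.029, 0.0848]
tool_rot: [0.0, 0.707, 0.707, 0.0]
force: [-0.7, -0.1, -1.0]
finger_gap: 0.0077
grasp_force: 30.2
```

No contact yet; continue with a softer grip.

>>> play_rows:
  commands: [0, 0, 0, 3, 0, 0, 0, 0, 6, 0, 0, 0, 0, 9, 0, 0, 0, 0, 9, 0]
  force: 15

```text
t: 12.4
eef_pos: [0.4861, -0.029, 0.0756]
tool_rot: [0.0, 0.707, 0.707, 0.0]
force: [3.1, -0.1, 3.8]
finger_gap: 0.008
grasp_force: 16.2
```

>>> play_rows:
  commands: [0, 0, 0, 2, 0, 0, 0, 0, 4, 0, 0, 0, 0, 4, 0, 0.12, 0, 0, 4, 0, 0.15, 0, 0, 4, 0, 0.18, 0, 0, 4, 0, 0.22, 0, 0, 3, 0, 0.27, 0, 0, 2, 0, 0.27, 0, 0, 0, 0, 0.27, 0, 0, -10, 0, 0.3, 0, 0, -35, 0, 0.4, 0, 0, -70, 0]
  force: 8

```text
t: 13.6
eef_pos: [0.4845, -0.0289, 0.1459]
tool_rot: [-0.001, 0.707, 0.707, -0.001]
force: [1.4, -0.9, 1.4]
finger_gap: 0.0311
grasp_force: 0.0
```

```bash
python3 -c "
from h import *
go(.4017,.3102,.2)"
```

```text
shift [339.1 -83.  -53.8] twist -0.0 pos [ 0.4845 -0.0289  0.1459] gap 0.0311 gf 0.0 F [ 1.4 -0.9  1.4] t 13.6
```

>>> play_rows:
  commands: [0.4, 40, -5, -25, 0, 0.4, 85, -12, -25, 0, 0.4, 130, -20, -25, 0, 0.4, 178, -25, -25, 0, 0.4, 226, -30, -25, 0, 0.4, 274, -38, -25, 0, 0.4, 315, -44, -25, 0, 0.4, 339, -46, -25, 0, 0.4, 339, -46, -25, 0]

```text
t: 14.5
eef_pos: [0.4395, 0.3129, 0.1715]
tool_rot: [0.0, 0.706, 0.708, 0.001]
force: [-0.0, 0.1, 0.0]
finger_gap: 0.0352
grasp_force: 0.0
```

```bash
python3 -c "
from h import *
def dr(n,w,c,R,z):
  p,_=P(n,c,R,z);cv2.polylines(w,[p.astype(int)],True,(255,0,0),1)
P=rim
t,s,w=[r.camera(n) for n in('top','scene','wrist')]
cv2.imwrite('pics/t7r.png',t)
dr('wrist',w,(.4017,.3102),.04,.07);dr('top',t,(.4426,-.0292),.055,.08)
cv2.imwrite('pics/c7.png',np.hstack([cv2.resize(w,(400,300)),cv2.resize(t[215:325,290:400],(220,300)),cv2.resize(s[190:290,310:420],(180,300))]));go(.438,.3102,.058)
"
```

```text
shift [  1.5  -1.7 112.8] twist -0.001 pos [0.4397 0.3088 0.1708] gap 0.035 gf 0.0 F [-0.8 -0.8  0.1] t 14.75
```

View pics/c7.png

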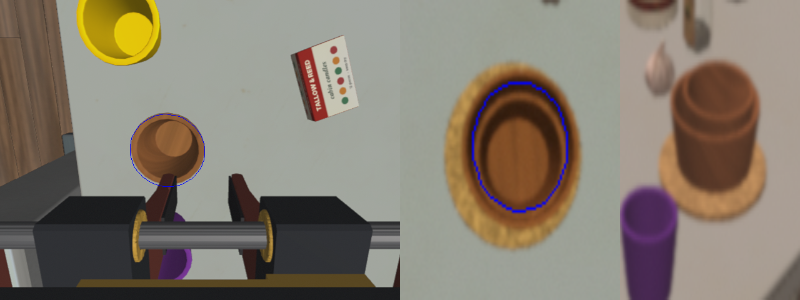

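The middle bowl sits flat in the large one, about 5 mm toward the robot. The small bowl is exactly on its predicted outline. I grip it.

>>> play_rows:
  commands: [0.4, 1, -2, 45, 0, 0.4, 1, -2, 90, 0, 0.4, 1, -2, 113, 0, 0.4, 1, -2, 113, 0, 0, 1, -2, 113, 0, 0, 1, -2, 113, 0, 0, 1, -2, 113, 0, 0, 1, -2, 113, 0, 0, 1, -2, 113, 0]
  force: 30

```text
t: 15.65
eef_pos: [0.4381, 0.3115, 0.0591]
tool_rot: [0.0, 0.707, 0.707, 0.001]
force: [-2.4, -0.7, 8.0]
finger_gap: 0.0086
grasp_force: 28.3
```

>>> play_rows:
  commands: [0, 0, 0, -8, 0, 0, 0, 0, -20, 0, 0, 0, 0, -40, 0, 0, 0, 0, -65, 0, 0, 0, 0, -90, 0, 0, 0, 0, -110, 0, 0, 0, 0, -120, 0, 0, 0, 0, -120, 0]

```text
t: 16.45
eef_pos: [0.4385, 0.3116, 0.1796]
tool_rot: [0.0, 0.707, 0.707, 0.002]
force: [0.3, 0.1, -1.7]
finger_gap: 0.0083
grasp_force: 29.8
```

```bash
python3 - <<'E'
from h import *
im=cv2.imread("pics/t7r.png");hsv=cv2.cvtColor(im,cv2.COLOR_BGR2HSV);m=r.camera_model("top")
# inner floor of middle bowl (z=.024, r~36) : bright wood blob
w=np.zeros(im.shape[:2],np.uint8);cv2.circle(w,(348,270),40,255,-1)
k=((hsv[...,0]<15)&(hsv[...,1]>90)&(w>0)).astype(np.uint8);k=cv2.morphologyEx(k,cv2.MORPH_OPEN,np.ones((5,5)))
c=max(cv2.findContours(k,0,1)[0],key=len);print("large",circ(ray(m,cv2.convexHull(c)[:,0].astype(float),.066)))
cv2.circle(w,(348,270),40,0,-1);cv2.circle(w,(348,270),22,255,-1)
print(hsv[250:292:2,348,2],hsv[270,325:372:2,2])
go(.468,-.029,.175)
E
```

```text
large (array([ 0.44252224, -0.02919012]), np.float64(0.0676704896913963))
[121  67  51  53  96 127 127 125 129 128 125 123 125 129 126 127 128 132
 131 126 104] [ 52 115  99  53  71 128 129 127 130 132 129 122 131 132 134 131 126 127
 128 107  62  58  67 128]
shift [-340.6   29.4    4. ] twist 0.0 pos [0.4385 0.3116 0.1796] gap 0.0083 gf 29.8 F [ 0.3  0.1 -1.7] t 16.45
```

>>> play_rows:
  commands: [0, -12, 1, 0, 0, 0, -40, 3, 0, 0, 0, -78, 6, 0, 0, 0, -120, 10, 0, 0, 0, -165, 14, 0, 0, 0, -210, 18, 0, 0, 0, -255, 22, 0, 0, 0, -292, 25, 0, 0, 0, -320, 28, 0, 0, 0, -336, 29, 0, 0, -341, 29, 0, 0, 0, -341, 29, 0, 0]

```text
invalid input
```

```bash
python3 -c "
from h import *
print(ray(r.camera_model('top'),[(348,273)],.024))
cv2.imwrite('pics/c8.png',np.hstack([cv2.resize(r.camera('wrist'),(440,330)),cv2.resize(r.camera('scene')[150:300,290:450],(352,330))]));go(.468,-.029,.1)
"
```

```text
[[ 0.43615867 -0.0274893   0.024     ]]
shift [-339.8   30.6   77.5] twist 0.0 pos [0.4374 0.3108 0.1774] gap 0.0085 gf 29.8 F [-0.5  0.2 -0.9] t 16.55
```

View pics/c8.png

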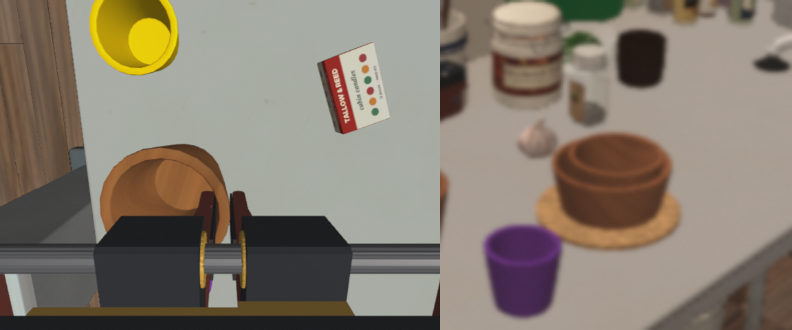

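The last call had a missing number and was refused, so the arm didn't move. The picture shows the small bowl held and the stack flat with the middle bowl slightly toward the robot. I carry again.

>>> play_rows:
  commands: [0, -12, 1, 0, 0, 0, -40, 3, 0, 0, 0, -78, 6, 0, 0, 0, -120, 10, 0, 0, 0, -165, 14, 0, 0, 0, -210, 17, 0, 0, 0, -255, 21, 0, 0, 0, -292, 24, 0, 0, 0, -320, 26, 0, 0, 0, -336, 28, 0, 0, 0, -340, 28, 0, 0, 0, -340, 28, 0, 0]

```text
t: 17.75
eef_pos: [0.4649, -0.0295, 0.177]
tool_rot: [-0.001, 0.708, 0.707, -0.001]
force: [-0.1, 0.2, -0.4]
finger_gap: 0.0083
grasp_force: 29.8
```

```bash
python3 -c "
from h import *
cv2.imwrite('pics/c9.png',np.hstack([cv2.resize(r.camera('wrist'),(440,330)),cv2.resize(r.camera('scene')[150:300,290:450],(352,330))]));go(.466,-.0285,.1)
"
```

```text
shift [-0.   0.9 77.2] twist 0.0 pos [ 0.4651 -0.0285  0.1772] gap 0.0085 gf 29.8 F [-0.2 -0.  -1.1] t 17.85
```

View pics/c9.png

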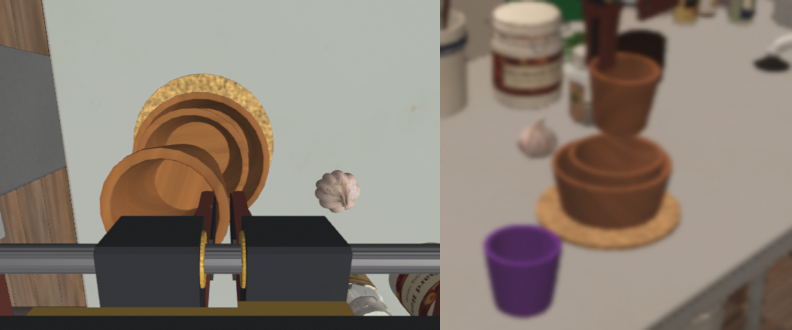

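The small bowl is centred above the stack. Lowering.

>>> play_rows:
  commands: [0, 0, 1, 15, 0, 0, 0, 1, 35, 0, 0, 0, 1, 55, 0, 0, 0, 1, 68, 0, 0, 0, 1, 76, 0, 0, 0, 1, 80, 0, 0, 0, 1, 83, 0, 0, 0, 1, 83, 0]

```text
t: 18.65
eef_pos: [0.4668, -0.0288, 0.0948]
tool_rot: [0.0, 0.707, 0.707, 0.0]
force: [0.0, -0.0, -0.8]
finger_gap: 0.0089
grasp_force: 29.8
```

>>> play_rows:
  commands: [0, 0, 0, 2, 0, 0, 0, 0, 4, 0, 0, 0, 0, 6, 0, 0, 0, 0, 6, 0]
  force: 15

```text
t: 19.05
eef_pos: [0.4683, -0.0291, 0.0893]
tool_rot: [0.001, 0.707, 0.707, 0.001]
force: [2.7, -0.5, 5.1]
finger_gap: 0.0088
grasp_force: 15.3
```

Contact; settle, open slowly and rise.

>>> play_rows:
  commands: [0, 0, 0, 2, 0, 0, 0, 0, 4, 0, 0, 0, 0, 4, 0, 0.12, 0, 0, 4, 0, 0.15, 0, 0, 4, 0, 0.18, 0, 0, 4, 0, 0.22, 0, 0, 3, 0, 0.27, 0, 0, 2, 0, 0.27, 0, 0, 0, 0, 0.27, 0, 0, -10, 0, 0.3, 0, 0, -35, 0, 0.3, 0, 0, -70, 0]
  force: 8

```text
t: 20.25
eef_pos: [0.4655, -0.0289, 0.1589]
tool_rot: [-0.001, 0.707, 0.707, -0.001]
force: [0.7, 0.0, 0.4]
finger_gap: 0.0266
grasp_force: 0.0
```

>>> play_rows:
  commands: [0.3, 40, 0, -40, 0, 0.3, 85, 0, -60, 0, 0.3, 130, 0, -60, 0, 0.3, 175, 0, -60, 0, 0.3, 200, 0, -60, 0, 0.3, 200, 0, -60, 0]

```text
t: 20.85
eef_pos: [0.4667, 0.1737, 0.2196]
tool_rot: [0.0, 0.706, 0.708, 0.001]
force: [0.9, -0.2, 0.5]
finger_gap: 0.0263
grasp_force: 0.0
```

```bash
python3 -c "
from h import *
t=r.camera('top');s=r.camera('scene')
cv2.imwrite('pics/c10.png',np.hstack([cv2.resize(t[215:325,290:400],(330,330)),cv2.resize(s[170:290,300:430],(358,330))]));go(.466,-.0285,.1)
"
```

```text
shift [-199.5   -0.7  119.1] twist 0.002 pos [0.4664 0.1711 0.2191] gap 0.0262 gf 0.0 F [0.5 0.2 0.4] t 20.95
```

View pics/c10.png

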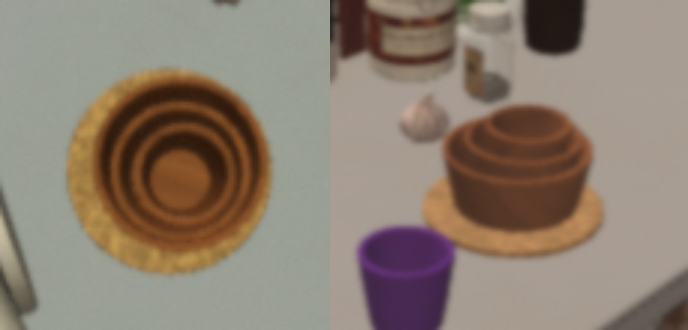

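The three bowls are nested flat and near-concentric on the cork, with the small bowl's floor at (180,180) in the top crop. The gripper is clear of them.

```bash
python3 -c "
from plant import r
print(r.finish_job())"
```

```text
the job is handed in; nothing more can be done
None
```

The three bowls are nested on the trivet, largest to smallest, and the job is handed in at about 21 s of the 64 s allowed. The last pictures show them flat and near-concentric with the gripper clear; the hand-in gave no verdict.

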